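# Find the heavier drop weight and hold it over the clamp ring

## Task

Pull the accessory drawer out to its stop and leave it open. In it stand two drop weights that look alike: lift each of them in turn clear of the drawer floor to feel which is heavier, and stand the lighter one back upright in the drawer. Finish while holding the heavier one in the gripper, still and nose up, over the middle of the clamp ring and about 80 mm above it, not touching it; do not put it down, do not tip either weight over, and leave the other things on the bench alone.

Things in the scene. Friction and masses are not known exactly. Their poses are not given: they have to be found in the camera images.
- drawer (a joint): travel of the drawer: 0 shut, 0.16 m fully out at its stop; starts 0 to 0.03. It slides towards the cabinet's own -x (towards the robot) with about 1.5 N of friction and stays where left
- drawer_handle (a point): middle of the drawer's bar handle: a level steel bar 10 mm thick and 110 mm long along the cabinet's y, 40 mm clear in front of the drawer front (bar centre to face; its two stems are 48 mm either side of the middle), 72 mm above the bench, 38 mm below the cabinet's top. Moves with the drawer; axes as the cabinet's
- drawer_floor (a point): centre of the drawer's inner floor (top face), 22 mm above the bench; inside 213 mm (x) by 258 mm (y), walls 54 mm above the floor at the sides and back, the front panel 75 mm above the floor. Moves with the drawer; axes as the cabinet's. Pulled out, the front 160 mm of the drawer is clear of the cabinet
- cabinet: low white drawer unit standing fixed on the bench, 260 mm deep (x), 300 mm wide (y), 112 mm high, with one blue-fronted drawer. Origin at the centre of its underside; its front looks along its own -x, turned up to 0.15 rad from the robot's x
- weight_a: one of two look-alike round steel drop weights standing side by side in the drawer: foot flange diameter 46 mm, 10 mm high; above it a cylinder of diameter 38 mm up to 46 mm, then a rounded nose; 65 mm high in all. Origin at the centre of the underside, z up through the nose. Masses 0.25 to 0.57 kg, at least 0.12 kg apart; neither name nor place tells which is heavier
- weight_b: one of two look-alike round steel drop weights standing side by side in the drawer: foot flange diameter 46 mm, 10 mm high; above it a cylinder of diameter 38 mm up to 46 mm, then a rounded nose; 65 mm high in all. Origin at the centre of the underside, z up through the nose. Masses 0.25 to 0.57 kg, at least 0.12 kg apart; neither name nor place tells which is heavier
- clamp: specimen clamp of the drop tester, fixed on the bench: black foot plate 160 x 160 x 12 mm, three short posts and a flat aluminium ring, outer diameter 142 mm, hole 90 mm, its top face 60 mm above the bench. Origin at the centre of its underside. Stands to the left or right of the drawer
- clamp_top (a point): centre of the clamp ring's hole, level with the ring's top face, z up
- gauge: bystander, fixed: bench thickness gauge with a round dial, 140 x 110 mm, 140 mm high, on the other side of the drawer from the clamp. Origin at the centre of its underside
- jar: bystander: closed grey plastic sample jar, diameter 60 mm, 85 mm high. Origin at the centre of its underside
- driver: bystander: screwdriver with black handle lying on the bench, about 200 mm long along its x
- template: bystander: round aluminium specimen template lying on the bench, diameter 90 mm, 10 mm thick, 24 mm hole. Origin at the centre of its underside
There are look-alikes about, which are no part of the job. Of the things shaped like the clamp, the black one is meant.

How it is judged (in metres and radians):
On the way, in this order (a step that is already met when the one before it is completed fails the run):
1. the drawer is pulled out to its stop (value of joint drawer above 0.153 m), for 0.2 s.
2. the lighter weight is lifted clear of the drawer floor in the gripper while the heavier stands in the drawer (the heavier may have been lifted and put back before) (((z of weight_a in the frame of drawer_floor above 0.02 m and contact force between weight_a and the fingers above 1 N and contact force between weight_a and cabinet below 0.05 N and z of weight_b in the frame of drawer_floor between -0.006 and 0.006 m and x of weight_b in the frame of drawer_floor between -0.11 and 0.11 m and y of weight_b in the frame of drawer_floor between -0.13 and 0.13 m and angle between weight_b's own z axis and vertical below 0.1 rad and contact force between weight_b and the fingers below 0.05 N and contact force between weight_b and cabinet above 3.7 N) or (z of weight_b in the frame of drawer_floor above 0.02 m and contact force between weight_b and the fingers above 1 N and contact force between weight_b and cabinet below 0.05 N and z of weight_a in the frame of drawer_floor between -0.006 and 0.006 m and x of weight_a in the frame of drawer_floor between -0.11 and 0.11 m and y of weight_a in the frame of drawer_floor between -0.13 and 0.13 m and angle between weight_a's own z axis and vertical below 0.1 rad and contact force between weight_a and the fingers below 0.05 N and contact force between weight_a and cabinet above 3.7 N))), for 0.3 s.
3. the lighter weight stands in the drawer again and the heavier is lifted in the gripper (((z of weight_a in the frame of drawer_floor above 0.02 m and contact force between weight_a and the fingers above 1 N and contact force between weight_a and cabinet below 0.05 N and z of weight_b in the frame of drawer_floor between -0.006 and 0.006 m and x of weight_b in the frame of drawer_floor between -0.11 and 0.11 m and y of weight_b in the frame of drawer_floor between -0.13 and 0.13 m and angle between weight_b's own z axis and vertical below 0.1 rad and contact force between weight_b and the fingers below 0.05 N and contact force between weight_b and cabinet below 3.7 N) or (z of weight_b in the frame of drawer_floor above 0.02 m and contact force between weight_b and the fingers above 1 N and contact force between weight_b and cabinet below 0.05 N and z of weight_a in the frame of drawer_floor between -0.006 and 0.006 m and x of weight_a in the frame of drawer_floor between -0.11 and 0.11 m and y of weight_a in the frame of drawer_floor between -0.13 and 0.13 m and angle between weight_a's own z axis and vertical below 0.1 rad and contact force between weight_a and the fingers below 0.05 N and contact force between weight_a and cabinet below 3.7 N))), for 0.3 s.
At the end, for the whole second after the job is handed in: Fingers hold the heavier weight within 25 mm of the ring's axis, underside 30 to 140 mm above the ring, tilt under 0.2 rad, under 0.03 m/s, touching neither clamp nor cabinet; the lighter stands let go, still, upright (0.1 rad) on the drawer floor; drawer within 12 mm of its stop (value of joint drawer above 0.148 m and ((z of weight_b in the frame of drawer_floor between -0.006 and 0.006 m and x of weight_b in the frame of drawer_floor between -0.11 and 0.11 m and y of weight_b in the frame of drawer_floor between -0.13 and 0.13 m and angle between weight_b's own z axis and vertical below 0.1 rad and contact force between weight_b and the fingers below 0.05 N and contact force between weight_b and cabinet below 3.7 N and linear speed of weight_b below 0.02 m/s and contact force between weight_a and the fingers above 1 N and contact force between weight_a and clamp below 0.05 N and contact force between weight_a and cabinet below 0.05 N and horizontal distance between weight_a and clamp_top below 0.025 m and z of weight_a in the frame of clamp_top between 0.03 and 0.14 m and angle between weight_a's own z axis and vertical below 0.2 rad and linear speed of weight_a below 0.03 m/s) or (z of weight_a in the frame of drawer_floor between -0.006 and 0.006 m and x of weight_a in the frame of drawer_floor between -0.11 and 0.11 m and y of weight_a in the frame of drawer_floor between -0.13 and 0.13 m and angle between weight_a's own z axis and vertical below 0.1 rad and contact force between weight_a and the fingers below 0.05 N and contact force between weight_a and cabinet below 3.7 N and linear speed of weight_a below 0.02 m/s and contact force between weight_b and the fingers above 1 N and contact force between weight_b and clamp below 0.05 N and contact force between weight_b and cabinet below 0.05 N and horizontal distance between weight_b and clamp_top below 0.025 m and z of weight_b in the frame of clamp_top between 0.03 and 0.14 m and angle between weight_b's own z axis and vertical below 0.2 rad and linear speed of weight_b below 0.03 m/s))); the arm keeps its last pose, push and grip.
It fails at once if a weight is tipped over (more than 0.7 rad) (angle between any of weight_a, weight_b's own z axis and vertical above 0.7 rad).
It fails at once if the jar, the screwdriver or the template is moved more than 20 mm (distance of any of jar, driver, template from where it was at the start of the episode above 0.02 m).
It fails at once if the thickness gauge is pushed hard (over 15 N) (contact force between gauge and the arm above 15 N or contact force between gauge and the fingers above 15 N).
It also fails if it takes over 72 s, if anything falls off the work surface, if the arm or the gripper's body presses on something with over 40 N, if the wrist force passes 120 N, or if a joint passes its speed limit or range.

## Robot

A 6-joint arm with a two-finger parallel gripper is mounted at the origin on the work surface. World frame = base frame: x ahead of the robot, y to its left, z up, the work surface at z = 0. Lengths are in m, angles in degrees, forces in N, time in s.
With the tool pointing down it reaches from about 0.275 to 0.725 m from the base axis. Payload 5.6 kg.
Tool frame: the origin (TCP) lies at the centre of the arm's flange, where the gripper is bolted on; the fingertips stand 173 mm ahead of it and the grasp point (between the pads) lies r.pinch_z ahead of it (r.pinch_z is the distance from the TCP to the grasp point, in m); z points along the fingers, y is the line along which they close (so a half turn about z gives the same grasp; the last joint's range is limited). The gripper opens to 85 mm and grips with 20 to 120 N. Pads are 22 mm wide; open, the fingers measure 114 mm over their backs; the gripper's body (76 mm by 85 mm) begins 54 mm behind the grasp point. The pads swing forward as they close: fully open they stand 13 mm farther back than shut.
Start: joints at [-56.517, 14.616, 6.199, 0, -81.583, -16.306], TCP at [0.162, -0.525, 0.405] pointing down, gripper open.
Joint ranges: [-168.99, 168.99], [-69.2, 112.95], [-62.41, 85.93], [-164.36, 98.24], [-168.68, -3.75], [-174.98, 174.98]. Speed limits (degrees/s): [147.25, 147.25, 180, 180, 180, 180].

## Interface

Orientations are given as a 3x3 rotation matrix whose columns are the frame's x, y, z axes.
In Python, from cell import sense, capture, workorder, r gives the robot as it stands.
- The arm moves only by the tool carry_out, never from a script. Its arguments are lists of equal length, an entry for each row: "fingers": the closure, from -1 (fully open) to 1 (shut); "offset": the shift along the tool's x, y, z in units of 0.15 m (1.0 is 0.15 m), a list of three; "turn": the turn about the tool's z in units of 45 degrees (1.0 is 45 degrees). In form: {"fingers": [fingers, ...], "offset": [[dx, dy, dz], ...], "turn": [turn, ...]}. A call has 1 to 10 rows; each row is the pose to reach, as a shift and turn from the pose commanded when the call began, along the tool's axes at that moment; what a row does not reach only later rows make up. A row lasts 1/10 s, in which the tool goes at most 50 mm and 8.59 degrees, less where a joint would pass 70% of its speed; a pose out of reach is approached as far as the arm can. A call with a number of a shift or a turn outside -1 to 1 is refused whole. A call with a gripper value outside its range is refused whole. The fingers move at their own pace and stop on an object; "grip_force" is the grip in N (left out, the last holds). Time passes only in rows, so rows that repeat a pose let the fingers close. It gives the time, the measured TCP pose, the force, the opening and the grip force at its end, in the units of the state.
- sense(): the state, without advancing time (a new reading comes with each control period).
- capture(name): name is "side" or "top" or "wrist"; returns a dict with "image" (480x640x3 uint8, blue, green, red), "vfov" (degrees; the focal length in pixels is half the picture's height over the tangent of half this angle, whatever the lens; pixels are square), "cx", "cy" (the principal point, pixels), "dist" ([k1, k2, p1, p2, k3] as OpenCV has them; the pictures are not rectified), "pose" (4x4, takes a point from camera to world coordinates); the wrist camera has in their place "T_tool_cam" (4x4, takes a point from camera to tool coordinates, whose origin is the TCP and whose axes are the flange's). Camera axes: x right, y down, z forward; pixel columns grow to the right and rows downward; lengths in m; the calibration is good to about 2 mm. A picture is of the moment at which its call begins: read the wrist's pose just before it. There is no depth.
- workorder.sign_off(): hands the job in; it is judged then, once.
The state is a dict: "t": time; "q": joint angles; "qvel": joint speeds; "effort": joint torques, N m; "tool_pos": TCP position; "tcp_rot": TCP orientation; "ft_force": force on the tool from outside, world axes, zero at the start; "moment": the same for the moment, N m; "width": finger opening in m; "grasp_force": force on a finger pad.
Only numpy, scipy, OpenCV 4.12 (cv2) and the standard library are available. Lean on these libraries where they do the work, as an engineer would, in place of code of your own. Each camera call takes 0.05 s, during which the arm holds its last target. There are 200 camera calls.

## Working session

There is one attempt and no reset: what is moved stays moved. The work goes in short steps, Python scripts to look and compute and a tool call to move; the robot and the scene stay as the last step left them, time stands still between calls to the robot, and variables do not carry over. Pictures are saved under pics/ and viewed, at most 11 in all, crops included, and the job is handed in when it is done.

Besides the shell and the picture viewer there is one more tool, called as name([rows], argument=value, ...), one row to a line, values as JSON. carry_out: Moves the arm, as the interface text tells. Its arguments: {"type":"object","properties":{"fingers":{"type":"array"},"offset":{"type":"array"},"turn":{"type":"array"},"grip_force":{"type":"number"}},"required":["fingers","offset","turn"]}

```bash
mkdir -p pics; ls
cat > h.py <<'E'
import numpy as np, cv2, json
from cell import sense, capture, workorder, r
def snap(n, f):
    s=sense(); c=capture(n); cv2.imwrite('pics/'+f+'.png', c['image'])
    if 'pose' in c: T=np.array(c['pose'])
    else:
        W=np.eye(4); W[:3,:3]=s['tcp_rot']; W[:3,3]=s['tool_pos']; T=W@np.array(c['T_tool_cam'])
    d={'T':T.tolist(),'f':240/np.tan(np.radians(c['vfov'])/2),'cx':c['cx'],'cy':c['cy'],'dist':list(map(float,c['dist']))}
    json.dump(d,open('pics/'+f+'.json','w'))
def K(d): return np.array([[d['f'],0,d['cx']],[0,d['f'],d['cy']],[0,0,1.]])
def pix2z(f, uv, z):
    d=json.load(open('pics/'+f+'.json')); T=np.array(d['T'])
    p=cv2.undistortPoints(np.array(uv,float).reshape(-1,1,2),K(d),np.array(d['dist'])).reshape(-1,2)
    v=np.c_[p,np.ones(len(p))]@T[:3,:3].T
    z=np.broadcast_to(np.asarray(z,float),len(p))
    return T[:3,3]+v*((z-T[2,3])/v[:,2])[:,None]
def proj(f, P):
    d=json.load(open('pics/'+f+'.json')); T=np.linalg.inv(np.array(d['T']))
    return cv2.projectPoints(np.array(P,float).reshape(-1,1,3),cv2.Rodrigues(T[:3,:3])[0],T[:3,3],K(d),np.array(d['dist']))[0].reshape(-1,2)
E
python3 - <<'E'
from h import *
for n in ('top','side'): snap(n,n+'0')
s=sense(); print(s); print(r.pinch_z)
for n in ('top','side'): print(json.load(open(f'pics/{n}0.json')))
E
```

```text
pics
{'t': 0.1, 'q': array([-5.65175961e+01,  1.46494345e+01,  6.13806807e+00, -2.38192386e-02,
       -8.15845412e+01, -1.63054391e+01]), 'qvel': array([-0.0783052 , -0.08379076,  0.1902625 ,  0.05977947, -0.01086477,
        0.05861616]), 'effort': array([-3.37090984e-03, -3.87603092e+01,  2.38472843e+01,  5.37807763e+00,
       -3.86183878e-03, -1.91071956e-05]), 'tool_pos': array([ 0.16243488, -0.52530743,  0.40388888]), 'tcp_rot': array([[-9.55415217e-01, -2.95265010e-01, -5.80450105e-04],
       [-2.95265571e-01,  9.55413841e-01,  1.62299531e-03],
       [ 7.53563380e-05,  1.72202135e-03, -9.99998514e-01]]), 'ft_force': array([-0.2264872 , -0.12852455, -0.27155988]), 'moment': array([-0.01940421,  0.02550865, -0.0376539 ]), 'grasp_force': 0.0, 'width': 0.08525640268894179}
0.1547
{'T': [[0.09137755521009706, -0.9717653468578858, 0.21753678550994207, 0.17207940697241722], [-0.995804219493139, -0.09024641187016368, 0.015150629829188111, -0.13172414424529638], [0.004909057290965275, -0.21800847641945864, -0.9759345292414755, 1.785609217879532], [0.0, 0.0, 0.0, 1.0]], 'f': 584.3481453629673, 'cx': 310.65600402776755, 'cy': 231.7224199299319, 'dist': [0.04795811836774969, 0.0, 0.0, 0.0, 0.0]}
{'T': [[0.7969956288272775, -0.34476468762171264, 0.49591862013773524, -0.16638167306456797], [-0.6035270175324863, -0.4226218311569966, 0.6761256739230134, -1.0533770161685234], [-0.02351822141562705, -0.8381694924050922, -0.5449025557499576, 0.8304008719549695], [0.0, 0.0, 0.0, 1.0]], 'f': 484.76939961740953, 'cx': 310.5508390764906, 'cy': 232.60637826532516, 'dist': [-0.07647410384587346, 0.0, 0.0, 0.0, 0.0]}
```

View pics/top0.png

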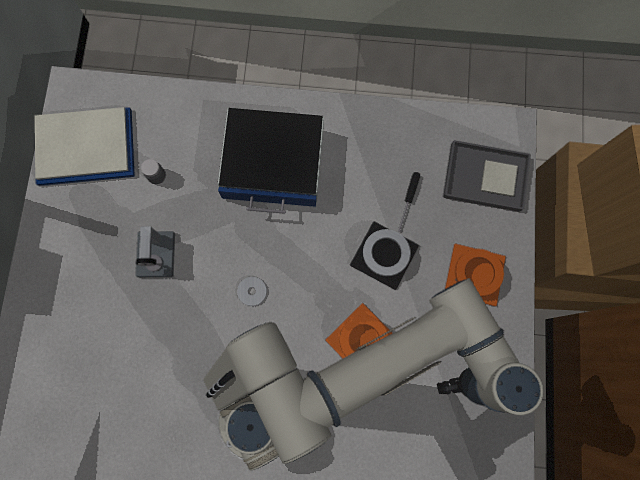

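View pics/side0.png

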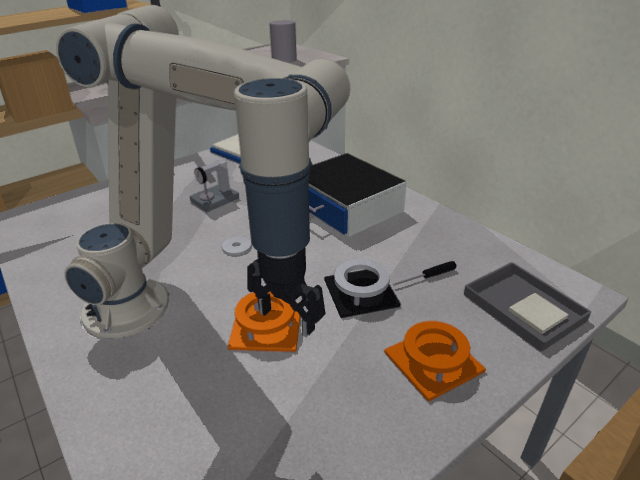

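Top view: the cabinet is at about (228,108)–(320,200), with its handle near (275,212). The black clamp ring is at (387,253), the gauge at (155,253), the template at (252,291), and the driver runs along (408,200). I'll enlarge the cabinet and clamp.

Run:
```python
from h import *
i=cv2.imread('pics/top0.png'); cv2.imwrite('pics/c1.png',cv2.resize(i[100:300,205:440],None,fx=3.4,fy=3,interpolation=cv2.INTER_CUBIC)[:600,:799])
```

```text
(no output)
```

View pics/c1.png

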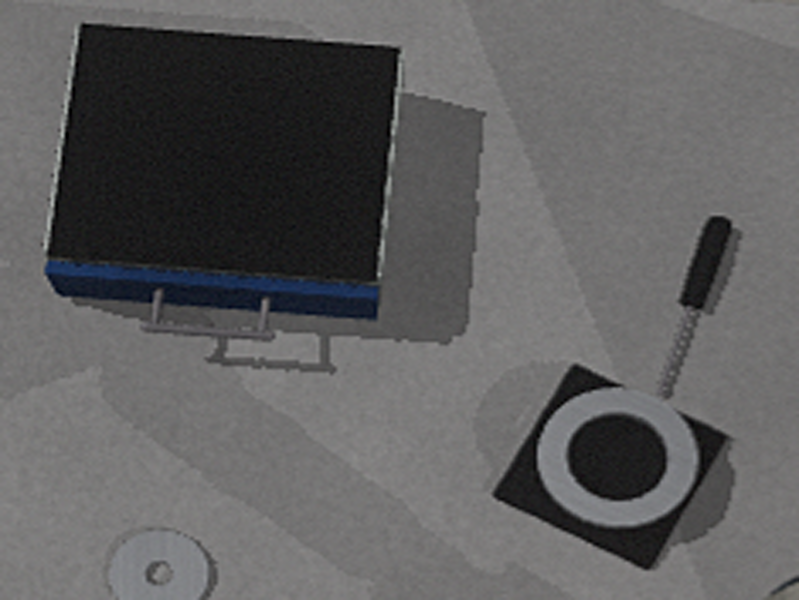

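The crop shows the cabinet top corners at (80,24), (400,47), (378,283) and (48,260). The handle bar ends are at (143,327) and (273,336), and the ring centre is at (618,457).

Run:
```python
from h import *
m=lambda L:[(205+x/3.4,100+y/3) for x,y in L]
C=pix2z('top0',m([(80,24),(400,47),(378,283),(48,260)]),.112);print('cab',C.round(4).tolist())
e=C[0]-C[1];e2=C[3]-C[2];print(np.linalg.norm(e),np.linalg.norm(e2),np.linalg.norm(C[0]-C[3]),np.linalg.norm(C[1]-C[2]),'yaw',[np.degrees(np.arctan2(-a[0],a[1])).round(2) for a in(e,e2)],[np.degrees(np.arctan2(a[1],a[0])).round(2) for a in(C[0]-C[3],C[1]-C[2])])
H=pix2z('top0',m([(143,327),(273,336)]),.072);print('handle',H,H.mean(0),np.linalg.norm(H[0]-H[1]),'yaw',np.degrees(np.arctan2(-(H[0]-H[1])[0],(H[0]-H[1])[1])))
print('ring',pix2z('top0',m([(618,457),(537,457),(700,457),(618,388),(618,527)]),.06))
print('others tmpl,jar,gauge corners',pix2z('top0',[(252,291),(153,172),(137,277),(174,277),(174,232)],[.01,.085,0,0,0]))
```

```text
cab [[0.9092, 0.1807, 0.112], [0.9115, -0.109, 0.112], [0.6602, -0.1117, 0.112], [0.6569, 0.1784, 0.112]]
0.2897456047677457 0.2900858911717373 0.2522927753272734 0.25129920359759605 yaw [np.float64(0.46), np.float64(0.66)] [np.float64(0.53), np.float64(0.6)]
handle [[ 0.6064333   0.09303931  0.072     ]
 [ 0.60785268 -0.02310178  0.072     ]] [0.60714299 0.03496876 0.072     ] 0.11614976706033112 yaw 0.7001878896176721
ring [[ 0.51471957 -0.33819748  0.06      ]
 [ 0.50809632 -0.26703092  0.06      ]
 [ 0.52142722 -0.41016187  0.06      ]
 [ 0.58541314 -0.33374251  0.06      ]
 [ 0.44427547 -0.34260245  0.06      ]]
others tmpl,jar,gauge corners [[0.36749257 0.05652881 0.01      ]
 [0.69185699 0.38812003 0.085     ]
 [0.37959575 0.41211156 0.        ]
 [0.38972859 0.30013501 0.        ]
 [0.52979659 0.32031624 0.        ]]
```

```bash
cat >> h.py <<'E'
def plan(x,y,z,ang=None):
    "offset/turn (tool units) from the measured pose; ang: world angle of tool y, deg; xyz of TCP"
    s=sense(); R=np.array(s['tcp_rot']); p=np.array(s['tool_pos'])
    a=np.degrees(np.arctan2(R[1,1],R[0,1])); t=0 if ang is None else (a-ang+180)%360-180
    print('at',p.round(4),'yang',round(a,2),'off',(R.T@(np.array([x,y,z])-p)/.15).round(3),'turn',round(t/45,3),'F',s['ft_force'].round(2),'w',round(s['width'],4))
E
python3 - <<'E'
from h import *
plan(.607,.035,.38,180.6)
E
```

```text
at [ 0.1624 -0.5253  0.4039] yang 107.17 off [-3.935  2.693  0.164] turn -1.632 F [-0.23 -0.13 -0.27] w 0.0853
```

carry_out([
  [-1,0.7,0],
  [-1,0.7,0],
  [-1,0.7,0],
  [-1,0.7,0],
  [-1,0.7,0],
], fingers=[-1,-1,-1,-1,-1], turn=[-0.6,-0.6,-0.6,-0.6,-0.6])

```text
t: 0.6
tool_pos: [0.2764, -0.3783, 0.4047]
tcp_rot: [[-0.714, -0.7, 0.001], [-0.7, 0.714, 0.001], [-0.001, -0.0, -1.0]]
ft_force: [0.5, -0.5, -0.7]
width: 0.0858
grasp_force: 0.0
```

```bash
python3 -c "
from h import *
plan(.607,.035,.38,180.6); print(sense()['q'].round(1))"
```

```text
at [ 0.2764 -0.3783  0.4047] yang 134.46 off [-3.503  0.423  0.168] turn -1.025 F [ 0.53 -0.47 -0.74] w 0.0858
[-34.6   5.3  -5.2  -0.1 -79.5 -10.9]
```

carry_out([
  [-1,0.2,0.1],
  [-1,0.2,0.1],
  [-1,0.2,0.1],
  [-1,0.2,0.1],
  [-1,0.2,0.1],
], fingers=[-0.5,-0.5,-0.5,-0.5,-0.5], turn=[-0.5,-0.5,-0.5,-0.5,-0.5])

```text
t: 1.1
tool_pos: [0.3619, -0.2541, 0.3893]
tcp_rot: [[-0.394, -0.919, -0.001], [-0.919, 0.394, 0.0], [0.0, 0.001, -1.0]]
ft_force: [-0.8, -0.0, 0.3]
width: 0.0637
grasp_force: 0.0
```

```bash
python3 -c "
from h import *
plan(.607,.035,.38,180.6); print(sense()['q'].round(1))"
```

```text
at [ 0.3619 -0.2541  0.3893] yang 156.79 off [-2.416 -0.742  0.061] turn -0.529 F [-0.75 -0.03  0.3 ] w 0.0637
[-14.6   2.6 -10.4   0.  -77.   -8.6]
```

carry_out([
  [-1,-0.35,0],
  [-1,-0.35,0],
  [-1,-0.35,0],
  [-1,-0.35,0],
  [-1,-0.35,0],
], fingers=[0.2,0.2,0.2,0.2,0.2], turn=[-0.53,-0.53,-0.53,-0.53,-0.53])

```text
t: 1.6
tool_pos: [0.4697, -0.1382, 0.3891]
tcp_rot: [[0.008, -1.0, -0.001], [-1.0, -0.008, -0.0], [0.0, 0.001, -1.0]]
ft_force: [-0.0, -1.3, -0.2]
width: 0.034
grasp_force: 0.0
```

```bash
python3 -c "
from h import *
plan(.607,.035,.38,180.6); print(sense()['q'].round(1))"
```

```text
at [ 0.4697 -0.1382  0.3891] yang -179.52 off [-1.147 -0.925  0.06 ] turn -0.003 F [-0.02 -1.26 -0.24] w 0.034
[  2.    8.1  -4.3   0.  -77.7  -1.5]
```

carry_out([
  [-1,-0.9,0],
  [-1,-0.9,0],
  [-1,-0.9,0],
  [-1,-0.9,0],
  [-1,-0.9,0],
  [-1,-0.9,0],
], fingers=[0.2,0.2,0.2,0.2,0.2,0.2], turn=[0,0,0,0,0,0])

```text
t: 2.2
tool_pos: [0.6029, 0.0121, 0.3889]
tcp_rot: [[0.007, -1.0, -0.002], [-1.0, -0.007, -0.001], [0.001, 0.002, -1.0]]
ft_force: [0.3, -1.3, 0.7]
width: 0.0342
grasp_force: 0.0
```

Run:
```python
from h import *
plan(.607,.035,.25,180.6); snap('wrist','w0'); print(proj('w0',[[.607,.093,.072],[.607,-.023,.072],[.607,.035,.072]]))
```

```text
at [0.6029 0.0121 0.3889] yang -179.58 off [-0.153 -0.03   0.926] turn -0.004 F [ 0.29 -1.28  0.65] w 0.0342
[[314.35316401 318.69893389]
 [314.90559396 172.93500826]
 [314.61531443 250.07975009]]
```

View pics/w0.png

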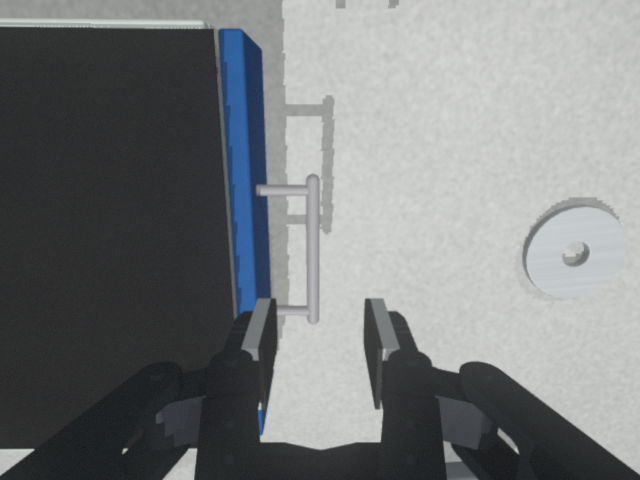

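The wrist view shows the bar running vertically from (314,176) to (314,322), which matches my projection. The finger gap around it is good. Descending.

carry_out([
  [-0.15,-0.03,0.3],
  [-0.15,-0.03,0.55],
  [-0.15,-0.03,0.75],
  [-0.15,-0.03,0.92],
  [-0.15,-0.03,0.92],
  [-0.15,-0.03,0.92],
], fingers=[0.2,0.2,0.2,0.2,0.2,0.2], turn=[0,0,0,0,0,0])

```text
t: 2.85
tool_pos: [0.6068, 0.0343, 0.2531]
tcp_rot: [[0.008, -1.0, 0.001], [-1.0, -0.008, -0.001], [0.001, -0.001, -1.0]]
ft_force: [0.1, 0.1, 0.4]
width: 0.034
grasp_force: 0.0
```

carry_out([
  [0,0,0.08],
  [0,0,0.14],
  [0,0,0.14],
  [0,0,0.14],
  [0,0,0.14],
  [0,0,0.14],
  [0,0,0.14],
], fingers=[0.2,0.2,0.2,1,1,1,1], turn=[0,0,0,0,0,0,0], grip_force=40)

```text
t: 3.55
tool_pos: [0.6072, 0.036, 0.2312]
tcp_rot: [[0.009, -1.0, 0.001], [-1.0, -0.009, 0.0], [-0.0, -0.001, -1.0]]
ft_force: [0.1, -1.1, 1.1]
width: 0.0085
grasp_force: 39.1
```

```bash
python3 -c "
from h import *
plan(.447,.033,.2287,180.6); print(sense()['grasp_force'])"
```

```text
at [0.6072 0.036  0.2312] yang -179.46 off [0.01  1.068 0.016] turn -0.001 F [ 0.05 -1.12  1.11] w 0.0085
39.08816635608673
```

carry_out([
  [0,0.1,0],
  [0,0.2,0],
  [0,0.3,0],
  [0,0.4,0],
  [0,0.5,0],
  [0,0.6,0],
  [0.01,0.7,0],
  [0.01,0.8,0],
  [0.01,0.88,0],
  [0.01,0.93,0],
], fingers=[1,1,1,1,1,1,1,1,1,1], turn=[0,0,0,0,0,0,0,0,0,0])

```text
t: 4.55
tool_pos: [0.4674, 0.0347, 0.2312]
tcp_rot: [[0.009, -1.0, 0.003], [-1.0, -0.009, 0.004], [-0.004, -0.003, -1.0]]
ft_force: [1.4, 7.9, -2.7]
width: 0.0081
grasp_force: 40.0
```

carry_out([
  [0,0.04,0],
  [0,0.07,0],
  [0,0.1,0],
  [0,0.13,0],
  [0,0.15,0],
  [0,0.15,0],
], fingers=[1,1,1,1,1,1], turn=[0,0,0,0,0,0])

```text
t: 5.15
tool_pos: [0.4494, 0.0348, 0.2314]
tcp_rot: [[0.011, -1.0, 0.014], [-1.0, -0.011, 0.005], [-0.004, -0.014, -1.0]]
ft_force: [23.8, 1.1, -24.6]
width: 0.0085
grasp_force: 39.0
```

carry_out([
  [0,0.11,0],
  [0,0.11,0],
  [0,0.11,-0.2],
  [0,0.11,-0.5],
  [0,0.11,-0.9],
], fingers=[0.2,0.2,0.2,0.2,0.2], turn=[0,0,0,0,0])

```text
t: 5.65
tool_pos: [0.4278, 0.0327, 0.3567]
tcp_rot: [[0.009, -1.0, -0.002], [-1.0, -0.009, -0.001], [0.001, 0.002, -1.0]]
ft_force: [2.1, 0.3, -0.4]
width: 0.0342
grasp_force: 0.0
```

carry_out([
  [0,0,-0.3],
  [0,0.1,-0.5],
  [0,0.2,-0.5],
  [0,0.2,-0.5],
  [0,0.2,-0.5],
], fingers=[-1,-1,-1,-1,-1], turn=[0,0,0,0,0])

```text
t: 6.15
tool_pos: [0.3982, 0.0325, 0.4305]
tcp_rot: [[0.01, -1.0, -0.0], [-1.0, -0.01, 0.0], [-0.0, 0.0, -1.0]]
ft_force: [-0.0, 0.3, -0.5]
width: 0.0852
grasp_force: 0.0
```

Run:
```python
from h import *
plan(.55,.033,.38); snap('wrist','w1'); snap('top','t1')
a=cv2.imread('pics/w1.png');b=cv2.imread('pics/t1.png')[90:290,190:340]
cv2.imwrite('pics/c2.png',np.hstack([cv2.resize(a,(480,360)),cv2.resize(b,(270,360))]))
```

```text
at [0.3982 0.0325 0.4305] yang -179.45 off [ 0.007 -1.012  0.337] turn 0.0 F [-0.05  0.35 -0.47] w 0.0852
```

View pics/c2.png

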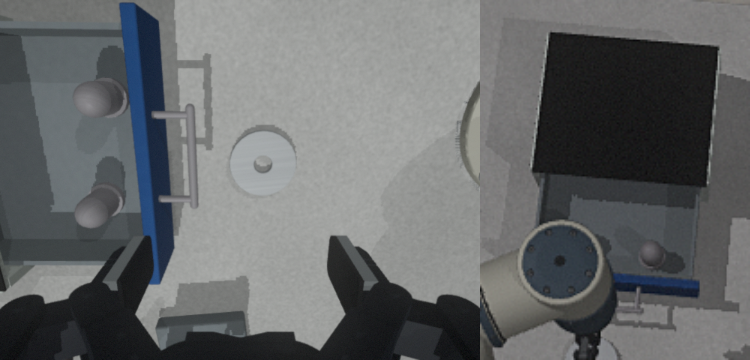

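The wrist view shows both weights in the front part of the open drawer, with noses near (85,98) and (92,212) in the crop. I'll move over them for a proper fix.

carry_out([
  [-0.2,-1,0],
  [-0.2,-1,0],
  [-0.2,-1,0],
  [-0.2,-1,0],
  [-0.2,-1,0],
], fingers=[-1,-1,-1,-1,-1], turn=[0,0,0,0,0])

```text
t: 6.75
tool_pos: [0.5499, 0.0642, 0.4278]
tcp_rot: [[0.009, -1.0, -0.005], [-1.0, -0.009, -0.002], [0.002, 0.005, -1.0]]
ft_force: [-0.9, 0.3, -0.1]
width: 0.0852
grasp_force: 0.0
```

Run:
```python
from h import *
snap('wrist','w2'); print(np.array(json.load(open('pics/w2.json'))['T']).round(3)); plan(.55,.033,.38)
```

```text
[[-1.    -0.007 -0.007  0.551]
 [-0.009  0.952  0.306 -0.014]
 [ 0.005  0.306 -0.952  0.397]
 [ 0.     0.     0.     1.   ]]
at [0.5488 0.0639 0.4292] yang -179.49 off [ 0.206 -0.007  0.328] turn 0.0 F [-0.12 -0.28 -0.43] w 0.085
```

View pics/w2.png

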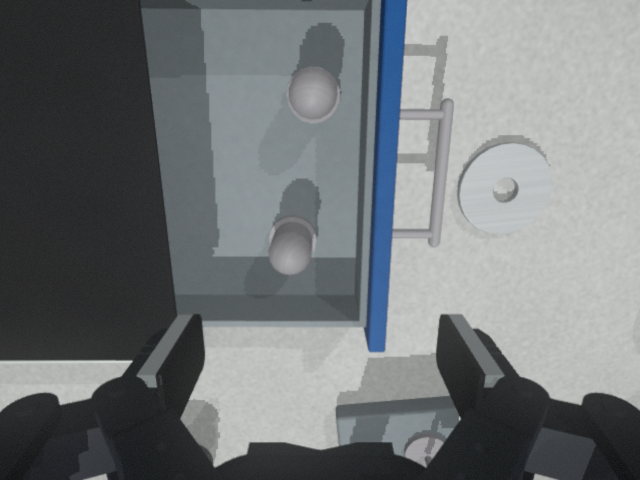

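Weight 1 has its dome at (313,92), and weight 2 has its dome at (291,248) with the flange at (292,240). I'll fit the modelled outlines to them.

Run:
```python
from h import *
i=cv2.imread('pics/w2.png'); t=np.linspace(0,2*np.pi,60)
circ=lambda x,y,z,r_:np.c_[x+r_*np.cos(t),y+r_*np.sin(t),0*t+z]
G=pix2z('w2',[(313,93),(291,250)],.07)[:,:2]; print(G)
big=cv2.resize(i,None,fx=4,fy=4,interpolation=cv2.INTER_CUBIC)
for x,y in G:
    for z,rr,c in((.022,.023,(0,0,255)),(.032,.023,(0,128,255)),(.068,.019,(0,255,0))):
        cv2.polylines(big,[(proj('w2',circ(x,y,z,rr))*4+1.5).astype(int)],True,c,1)
cv2.imwrite('pics/c3.png',np.hstack([big[220:620,1050:1450],big[800:1200,950:1350]]))
```

```text
[[ 0.55502997 -0.02591961]
 [ 0.5735257   0.10121658]]
```

View pics/c3.png

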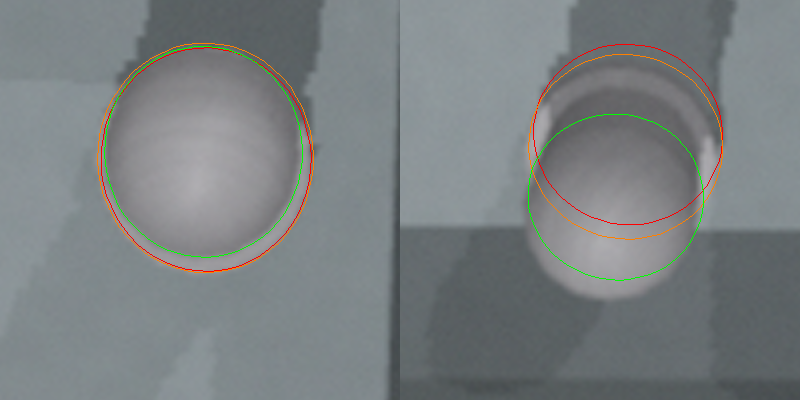

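Weight 1 fits at (0.555,-0.026). Weight 2's flange sits about 3 px lower than modelled, which puts it at about (0.574,0.104). I'll turn the fingers across y and go to weight 1 first.

carry_out([
  [0.6,0,0.3],
  [0.6,0,0.3],
  [0.6,0,0.3],
  [0.6,0,0.3],
  [0.6,0,0.3],
  [0.6,0,0.3],
], fingers=[-0.4,-0.4,-0.4,-0.4,-0.4,-0.4], turn=[1,1,1,1,1,1])

```text
t: 7.4
tool_pos: [0.5477, -0.0265, 0.3869]
tcp_rot: [[-0.704, -0.71, 0.002], [-0.71, 0.704, 0.0], [-0.001, -0.001, -1.0]]
ft_force: [0.2, -0.6, -0.1]
width: 0.0597
grasp_force: 0.0
```

carry_out([
  [0,0,0],
  [0,0,0],
  [0,0,0],
  [0,0,0],
  [0,0,0],
  [0,0,0],
  [0,0,0],
], fingers=[-0.4,-0.4,-0.4,-0.4,-0.4,-0.4,-0.4], turn=[1,1,1,1,1,1,1])

```text
t: 8.1
tool_pos: [0.5479, -0.0263, 0.3868]
tcp_rot: [[-1.0, -0.009, 0.002], [-0.009, 1.0, 0.0], [-0.002, 0.0, -1.0]]
ft_force: [-0.1, 0.4, 0.1]
width: 0.0598
grasp_force: 0.0
```

Run:
```python
from h import *
plan(.555,-.026,.28,90.5); print(sense()['q'].round(1),sense()['width'])
```

```text
at [ 0.5479 -0.0263  0.3868] yang 90.53 off [-0.046  0.001  0.712] turn 0.001 F [-0.07  0.44  0.08] w 0.0598
[  13.6   14.7    3.8    0.   -78.9 -103.1] 0.059833444491590046
```

carry_out([
  [-0.05,0,0.2],
  [-0.05,0,0.4],
  [-0.05,0,0.6],
  [-0.05,0,0.7],
  [-0.05,0,0.7],
  [-0.05,0,0.7],
], fingers=[-0.4,-0.4,-0.4,-0.4,-0.4,-0.4], turn=[0,0,0,0,0,0])

```text
t: 8.7
tool_pos: [0.5564, -0.0261, 0.2819]
tcp_rot: [[-1.0, -0.01, 0.001], [-0.01, 1.0, -0.0], [-0.001, -0.0, -1.0]]
ft_force: [0.6, 0.2, 0.2]
width: 0.0599
grasp_force: 0.0
```

Run:
```python
from h import *
plan(.555,-.026,.208,90.5); snap('wrist','w3')
i=cv2.imread('pics/w3.png'); cv2.imwrite('pics/c4.png',cv2.resize(i,(480,360)))
```

```text
at [ 0.5564 -0.0261  0.2819] yang 90.59 off [0.01  0.001 0.493] turn 0.002 F [0.57 0.21 0.21] w 0.0599
```

View pics/c4.png

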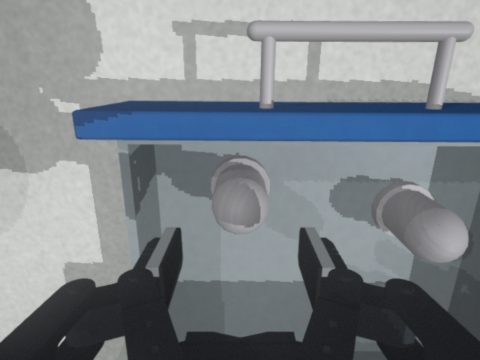

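The weight is centred between the fingers, at x≈240. Descend, grip, then lift about 50 mm.

carry_out([
  [0,0,0.2],
  [0.01,0,0.35],
  [0.01,0,0.45],
  [0.01,0,0.49],
  [0.01,0,0.49],
  [0.01,0,0.49],
  [0.01,0,0.49],
  [0.01,0,0.49],
  [0.01,0,0.49],
  [0.01,0,0.49],
], fingers=[-0.4,-0.4,-0.4,-0.4,-0.4,1,1,1,1,1], turn=[0,0,0,0,0,0,0,0,0,0], grip_force=50)

```text
t: 9.75
tool_pos: [0.5557, -0.0261, 0.2089]
tcp_rot: [[-1.0, -0.01, 0.003], [-0.01, 1.0, -0.0], [-0.003, -0.0, -1.0]]
ft_force: [0.4, -1.3, 5.4]
width: 0.0364
grasp_force: 50.7
```

```bash
python3 -c "
from h import *
plan(.555,-.026,.26,90.5)"
```

```text
at [ 0.5557 -0.0261  0.2089] yang 90.56 off [ 0.004  0.001 -0.34 ] turn 0.001 F [ 0.39 -1.33  5.44] w 0.0364
```

carry_out([
  [0,0,-0.06],
  [0,0,-0.14],
  [0,0,-0.22],
  [0,0,-0.3],
  [0,0,-0.35],
  [0,0,-0.35],
  [0,0,-0.35],
  [0,0,-0.35],
], fingers=[1,1,1,1,1,1,1,1], turn=[0,0,0,0,0,0,0,0])

```text
t: 10.55
tool_pos: [0.5547, -0.0261, 0.259]
tcp_rot: [[-1.0, -0.009, -0.002], [-0.009, 1.0, -0.0], [0.002, 0.0, -1.0]]
ft_force: [0.5, 0.4, -5.0]
width: 0.0363
grasp_force: 50.8
```

```bash
cat >> h.py <<'E'
def weigh(n=20):
    F=[];M=[]
    for _ in range(n): capture('wrist'); s=sense(); F.append(s['ft_force']);M.append(s['effort'][1:3])
    F=np.array(F); print('mean',F.mean(0).round(3),'se',(F.std(0)/n**.5).round(3),'effort',np.mean(M,0).round(2),'t',s['t'],'grip',s['grasp_force'],s['width'])
E
python3 -c "
from h import *
weigh(); plan(.555,-.026,.208,90.5)"
```

```text
mean [ 0.116  0.112 -4.981] se [0.114 0.09  0.142] effort [-44.17  22.95] t 11.55 grip 50.7744568772614 0.03619840786337046
at [ 0.555  -0.026   0.2597] yang 90.53 off [-0.     0.     0.345] turn 0.001 F [ 0.58  0.3  -4.52] w 0.0362
```

About 5.0 N, so roughly 0.51 kg, which is probably the heavier one. Setting it back down.

carry_out([
  [0,0,0.1],
  [0,0,0.2],
  [0,0,0.28],
  [0,0,0.32],
  [0,0,0.34],
  [0,0,0.345],
  [0,0,0.345],
], fingers=[1,1,1,1,1,1,1], turn=[0,0,0,0,0,0,0])

```text
t: 12.25
tool_pos: [0.5556, -0.0261, 0.209]
tcp_rot: [[-1.0, -0.01, 0.002], [-0.01, 1.0, -0.0], [-0.002, -0.0, -1.0]]
ft_force: [-0.2, -1.2, 0.0]
width: 0.0363
grasp_force: 51.3
```

carry_out([
  [0,0,0],
  [0,0,0],
  [0,0,0],
  [0,0,-0.15],
  [0,0,-0.4],
  [0,0,-0.65],
  [0,0,-0.75],
  [0,0,-0.75],
], fingers=[-0.4,-0.4,-0.4,-0.4,-0.4,-0.4,-0.4,-0.4], turn=[0,0,0,0,0,0,0,0])

```text
t: 13.05
tool_pos: [0.5557, -0.026, 0.3238]
tcp_rot: [[-1.0, -0.01, 0.007], [-0.01, 1.0, 0.001], [-0.007, 0.001, -1.0]]
ft_force: [-0.4, 0.2, -1.6]
width: 0.0597
grasp_force: 0.0
```

```bash
python3 -c "
from h import *
weigh(12); plan(.574,.104,.32,90.5)"
```

```text
mean [-0.007  0.222 -0.287] se [0.141 0.123 0.153] effort [-40.78  22.88] t 13.65 grip 0.0 0.05983267075578608
at [ 0.555  -0.026   0.3202] yang 90.53 off [-0.135  0.866  0.001] turn 0.001 F [ 0.63  0.71 -0.54] w 0.0598
```

carry_out([
  [-0.13,0.87,0],
  [-0.13,0.87,0],
  [-0.13,0.87,0],
  [-0.13,0.87,0],
  [-0.13,0.87,0.1],
  [-0.13,0.87,0.25],
], fingers=[-0.4,-0.4,-0.4,-0.4,-0.4,-0.4], turn=[0,0,0,0,0,0])

```text
t: 14.25
tool_pos: [0.5738, 0.1049, 0.2838]
tcp_rot: [[-1.0, -0.01, 0.003], [-0.01, 1.0, 0.001], [-0.003, 0.001, -1.0]]
ft_force: [0.2, 0.5, -0.1]
width: 0.0599
grasp_force: 0.0
```

Run:
```python
from h import *
snap('wrist','w4'); plan(.574,.104,.208,90.5)
i=cv2.imread('pics/w4.png'); t=np.linspace(0,2*np.pi,60)
for x,y in ((.574,.104),(.555,-.026)):
    for z,rr,c in((.032,.023,(0,128,255)),(.068,.019,(0,255,0))):
        cv2.polylines(i,[proj('w4',np.c_[x+rr*np.cos(t),y+rr*np.sin(t),0*t+z]).round().astype(int)],True,c,1)
cv2.imwrite('pics/c5.png',i)
```

```text
at [0.5722 0.1044 0.2786] yang 90.49 off [-0.015 -0.002  0.471] turn -0.0 F [-1.95 -0.39 -4.58] w 0.0599
```

View pics/c5.png

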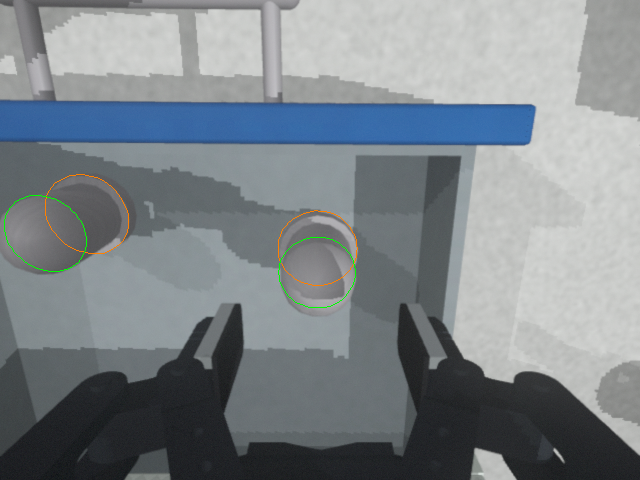

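Weight 2 sits centred between the fingers, at about (317,275). Weight 1 still stands at (45,235). Descend, grip, and lift.

carry_out([
  [-0.02,0,0.2],
  [-0.02,0,0.35],
  [-0.02,0,0.43],
  [-0.02,0,0.465],
  [-0.02,0,0.465],
  [-0.02,0,0.465],
  [-0.02,0,0.465],
  [-0.02,0,0.465],
  [-0.02,0,0.465],
  [-0.02,0,0.465],
], fingers=[-0.4,-0.4,-0.4,-0.4,-0.4,1,1,1,1,1], turn=[0,0,0,0,0,0,0,0,0,0])

```text
t: 15.3
tool_pos: [0.5769, 0.1047, 0.2149]
tcp_rot: [[-1.0, -0.01, 0.003], [-0.01, 1.0, 0.0], [-0.003, 0.0, -1.0]]
ft_force: [-0.7, -1.6, 6.1]
width: 0.0371
grasp_force: 50.2
```

carry_out([
  [0,0,-0.06],
  [0,0,-0.14],
  [0,0,-0.22],
  [0,0,-0.3],
  [0,0,-0.35],
  [0,0,-0.35],
  [0,0,-0.35],
  [0,0,-0.35],
], fingers=[1,1,1,1,1,1,1,1], turn=[0,0,0,0,0,0,0,0])

```text
t: 16.1
tool_pos: [0.576, 0.1046, 0.265]
tcp_rot: [[-1.0, -0.009, -0.001], [-0.009, 1.0, -0.0], [0.001, -0.0, -1.0]]
ft_force: [-0.2, -0.1, -3.4]
width: 0.0373
grasp_force: 50.4
```

```bash
python3 -c "
from h import *
weigh(); plan(.575,.104,.209,90.5)"
```

```text
mean [ 0.075  0.165 -2.546] se [0.108 0.106 0.103] effort [-46.2   22.66] t 17.1 grip 50.43360238079913 0.037214545911854774
at [0.5763 0.1047 0.2657] yang 90.53 off [ 0.009 -0.004  0.378] turn 0.001 F [-0.56  0.24 -2.8 ] w 0.0372
```

Weight 2 reads 2.5 N against 5.0 N, so it's the lighter one and weight 1 is the heavier. Setting weight 2 back down.

carry_out([
  [0,0,0.1],
  [0,0,0.2],
  [0,0,0.28],
  [0,0,0.32],
  [0,0,0.34],
  [0,0,0.345],
  [0,0,0.345],
], fingers=[1,1,1,1,1,1,1], turn=[0,0,0,0,0,0,0])

```text
t: 17.8
tool_pos: [0.5767, 0.1045, 0.2149]
tcp_rot: [[-1.0, -0.009, 0.002], [-0.009, 1.0, -0.0], [-0.002, -0.0, -1.0]]
ft_force: [-0.7, -2.7, 1.5]
width: 0.0372
grasp_force: 50.8
```

carry_out([
  [0,0,0],
  [0,0,0],
  [0,0,0],
  [0,0,-0.15],
  [0,0,-0.4],
  [0,0,-0.65],
  [0,0,-0.75],
  [0,0,-0.75],
], fingers=[-0.4,-0.4,-0.4,-0.4,-0.4,-0.4,-0.4,-0.4], turn=[0,0,0,0,0,0,0,0])

```text
t: 18.6
tool_pos: [0.577, 0.1049, 0.3298]
tcp_rot: [[-1.0, -0.01, 0.006], [-0.01, 1.0, 0.002], [-0.006, 0.002, -1.0]]
ft_force: [0.8, -0.1, -0.5]
width: 0.0599
grasp_force: 0.0
```

```bash
python3 -c "
from h import *
plan(.5557,-.0261,.32,90.5)"
```

```text
at [0.577  0.1049 0.3298] yang 90.55 off [ 0.15  -0.872  0.062] turn 0.001 F [ 0.82 -0.14 -0.5 ] w 0.0599
```

carry_out([
  [0.14,-0.87,0.05],
  [0.14,-0.87,0.05],
  [0.14,-0.87,0.05],
  [0.14,-0.87,0.05],
  [0.14,-0.87,0.05],
  [0.14,-0.87,0.05],
], fingers=[-0.4,-0.4,-0.4,-0.4,-0.4,-0.4], turn=[0,0,0,0,0,0])

```text
t: 19.2
tool_pos: [0.5566, -0.0255, 0.3184]
tcp_rot: [[-1.0, -0.01, -0.001], [-0.01, 1.0, 0.0], [0.001, 0.0, -1.0]]
ft_force: [-0.2, -0.0, 0.3]
width: 0.0597
grasp_force: 0.0
```

```bash
python3 -c "
from h import *
snap('wrist','w5'); plan(.5557,-.0261,.2085,90.5)
i=cv2.imread('pics/w5.png'); t=np.linspace(0,2*np.pi,60)
for x,y in ((.577,.1045),(.5557,-.026)):
    for z,rr,c in((.032,.023,(0,128,255)),(.068,.019,(0,255,0))):
        cv2.polylines(i,[proj('w5',np.c_[x+rr*np.cos(t),y+rr*np.sin(t),0*t+z]).round().astype(int)],True,c,1)
cv2.imwrite('pics/c6.png',i)"
```

```text
at [ 0.5566 -0.0252  0.3185] yang 90.58 off [ 0.006 -0.006  0.733] turn 0.002 F [-0.6   0.55 -0.07] w 0.0599
```

View pics/c6.png

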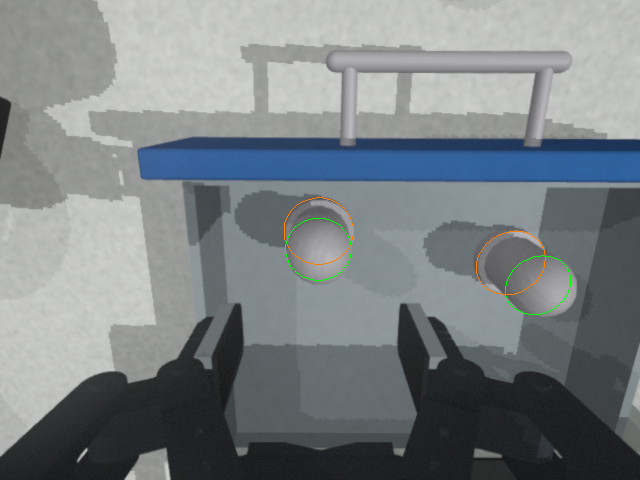

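Both weights stand upright, at (318,250) and (535,285). Regripping weight 1.

carry_out([
  [0,0,0.25],
  [0,0,0.45],
  [0,0,0.6],
  [0,0,0.68],
  [0,0,0.73],
  [0,0,0.73],
  [0,0,0.73],
  [0,0,0.73],
  [0,0,0.73],
  [0,0,0.73],
], fingers=[-0.4,-0.4,-0.4,-0.4,-0.4,-0.4,1,1,1,1], turn=[0,0,0,0,0,0,0,0,0,0], grip_force=60)

```text
t: 20.25
tool_pos: [0.5572, -0.026, 0.211]
tcp_rot: [[-1.0, -0.01, 0.003], [-0.01, 1.0, 0.0], [-0.003, 0.0, -1.0]]
ft_force: [-0.8, 0.3, 6.2]
width: 0.0363
grasp_force: 60.8
```

carry_out([
  [0,0,0],
  [0,0,-0.06],
  [0,0,-0.14],
  [0,0,-0.24],
  [0,0,-0.36],
  [0,0,-0.5],
  [0,0,-0.65],
  [0,0,-0.75],
  [0,0,-0.8],
  [0,0,-0.8],
], fingers=[1,1,1,1,1,1,1,1,1,1], turn=[0,0,0,0,0,0,0,0,0,0])

```text
t: 21.25
tool_pos: [0.5565, -0.026, 0.3304]
tcp_rot: [[-1.0, -0.009, 0.001], [-0.009, 1.0, 0.001], [-0.001, 0.001, -1.0]]
ft_force: [-0.5, 0.0, -4.7]
width: 0.0359
grasp_force: 60.7
```

```bash
python3 -c "
from h import *
weigh(10); plan(.515,-.338,.327,90.5)"
```

```text
mean [ 0.14  -0.009 -5.036] se [0.117 0.175 0.171] effort [-43.3   24.84] t 21.75 grip 60.66314063966274 0.035930806197650475
at [ 0.5565 -0.026   0.3291] yang 90.52 off [ 0.295 -2.077  0.015] turn 0.001 F [ 0.62  0.44 -4.67] w 0.0359
```

carry_out([
  [0.01,-0.05,0],
  [0.02,-0.15,0],
  [0.04,-0.28,0],
  [0.06,-0.41,0],
  [0.08,-0.54,0],
  [0.1,-0.67,0],
  [0.12,-0.8,0],
  [0.13,-0.92,0],
  [0.15,-1,0],
  [0.15,-1,0],
], fingers=[1,1,1,1,1,1,1,1,1,1], turn=[0,0,0,0,0,0,0,0,0,0])

```text
t: 22.75
tool_pos: [0.5347, -0.1782, 0.3294]
tcp_rot: [[-1.0, -0.007, -0.0], [-0.007, 1.0, -0.0], [0.0, -0.0, -1.0]]
ft_force: [0.1, 0.3, -4.7]
width: 0.0359
grasp_force: 61.0
```

carry_out([
  [0.01,-0.05,0],
  [0.02,-0.15,0],
  [0.04,-0.28,0],
  [0.06,-0.41,0],
  [0.08,-0.54,0],
  [0.1,-0.67,0],
  [0.12,-0.8,0],
  [0.13,-0.92,0],
  [0.15,-1,0],
  [0.15,-1,0],
], fingers=[1,1,1,1,1,1,1,1,1,1], turn=[0,0,0,0,0,0,0,0,0,0])

```text
t: 23.75
tool_pos: [0.5137, -0.328, 0.3291]
tcp_rot: [[-1.0, -0.008, -0.001], [-0.008, 1.0, -0.0], [0.001, -0.0, -1.0]]
ft_force: [-0.6, -0.2, -5.2]
width: 0.0358
grasp_force: 61.1
```

```bash
python3 -c "
from h import *
plan(.515,-.338,.327,90.5)"
```

```text
at [ 0.5137 -0.328   0.3291] yang 90.44 off [-0.008 -0.067  0.014] turn -0.001 F [-0.6  -0.19 -5.22] w 0.0358
```

carry_out([
  [0,-0.03,0],
  [-0.01,-0.06,0],
  [-0.01,-0.07,0.01],
  [-0.01,-0.07,0.01],
  [-0.01,-0.07,0.01],
  [-0.01,-0.07,0.01],
  [-0.01,-0.07,0.01],
  [-0.01,-0.07,0.01],
], fingers=[1,1,1,1,1,1,1,1], turn=[0,0,0,0,0,0,0,0])

```text
t: 24.55
tool_pos: [0.5159, -0.3368, 0.328]
tcp_rot: [[-1.0, -0.009, 0.0], [-0.009, 1.0, -0.0], [-0.0, -0.0, -1.0]]
ft_force: [0.4, 0.2, -5.0]
width: 0.036
grasp_force: 61.1
```

```bash
python3 -c "
from h import *
snap('side','s9'); plan(.515,-.338,.327,90.5); print(sense()['qvel'].round(2))
print(proj('s9',[[.515,-.338,.06],[.515,-.338,.14],[.515,-.338,.205]]))
a=cv2.imread('pics/s9.png'); cv2.imwrite('pics/c9.png',cv2.resize(a[130:355,250:550],None,fx=2.6,fy=2.6))"
```

```text
at [ 0.5159 -0.3368  0.328 ] yang 90.53 off [ 0.006 -0.008  0.007] turn 0.001 F [-1.08 -0.73 -5.1 ] w 0.0359
[-0.16  0.07  0.04 -0.   -0.02  0.05]
[[361.02144626 274.90703801]
 [362.12144772 249.35480136]
 [363.05855623 227.16533977]]
```

View pics/c9.png

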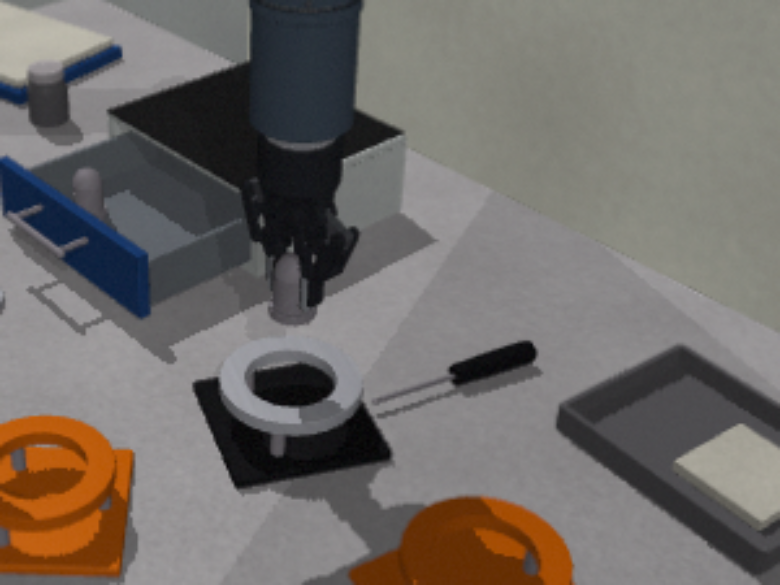

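The side view shows the weight nose up at (291,290) in the crop, above the ring centre at (291,383). Both are offset from the projection by the same ~5 crop pixels, so the weight is centred on the ring. The lighter weight stands in the open drawer.

```bash
python3 -c "
from h import *
print(workorder.sign_off())"
```

```text
the job is handed in; nothing more can be done
None
```

I handed the job in: the drawer is out to its stop, the lighter weight (about 2.5 N) stands upright in it, and the gripper holds the heavier one (about 5.0 N) still and nose up, about 80 mm above the middle of the black clamp ring; the sign-off gave no verdict.

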